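Feed a circuit-board carrier past the sprung gate of a tester's chute

TASK

Open the sprung gate of the chute by pressing its long bar down with one fingertip and, keeping the bar down, push the board carrier along the chute with the other finger against its upright push plate until the carrier's nose is fully home against the end stop. Only then let the gate drop shut into the gap behind the board, and leave the robot clear. Push only: never lift the carrier, never let the gate touch it, and leave the things lying about alone.

Things in the scene. Friction and masses are not known exactly. Their poses are not given: they have to be found in the camera images.
- chute: Fixed aluminium U-channel, open above. Origin on the bench (z 0) under the channel's middle at the gate; +x = way the carrier must travel (robot's left), +y = press-bar side (towards the robot). Floor 20 mm above the bench; 64 mm wide inside (y -32 to 32); walls 6 mm thick, tops 52 mm above the bench, from x -290 mm (open end) to +110 mm (end stop). A 75 mm tall grey tester stands beyond.
- end_stop (a point): Middle of the foot of the end stop's face (chute x +110 mm, on the channel floor), where the carrier's nose must come to rest. The stop is 45 mm tall.
- carrier: Loose black carrier, about 350 g, sliding in the channel, 3 mm play each side. Origin: underside, mid-length; +x = chute +x. 166 mm long (x -83 to 83), 58 wide. Front (x 3 to 83) bears a green circuit board, 20 mm tall in all; then a flat tail 4 mm thick (x -75 to 3); upright push plate. Starts with its nose 10 to 60 mm before the gate. Home: origin at chute x +27 mm, gate over the tail.
- push_plate (a point): On the carrier: centre of the rear face of the push plate, 25 mm above the carrier's underside. The plate is 8 mm thick (carrier x -83 to -75 mm), 50 mm wide, 50 mm tall, so its top is 70 mm above the bench. With the carrier home this point is at chute x -56 mm.
- gate (a joint): Angle (rad) of the steel gate, hinged on a rod along chute x over the +y wall (chute y 35 mm, 58 mm above the bench). 0 = shut (start); grows as the press bar goes down; hard stop at 0.75. A spring shuts it at once when let go; holding takes about 4 to 8 N at mid-width of the bar. From 0.45 up the stop plate is clear above the board. Shut, it blocks the board but not the tail.
- press_bar (a point): Centre of the press bar's upper face, moving with the gate. Steel strip 255 mm long (chute x -270 to -15), 48 wide, 4 thick, outside the +y wall, parallel to it: press anywhere along it, the finger may slide along. Shut, it slopes up away from the chute at 0.55 rad, this point 62 mm above the bench at chute y 72 mm. At gate 0.55 it is level, 42 mm above the bench, from chute y 45 to 93 mm.
- stop_plate (a point): Middle of the lower edge of the gate's stop plate, which hangs in the channel when shut: 6 mm thick (chute x -3 to 3), 36 mm wide (chute y -30 to 6), lower edge 8 mm above the channel floor. An 8 mm wide arm joins it to the hinge. Open, it swings up over the channel to at most 110 mm above the bench.
- meter: Bystander: grey hand-held meter lying flat, 150 x 75 x 32 mm, origin under its centre. Leave alone.
- spool: Bystander: grey wire spool standing, 54 mm diameter, 46 mm tall, origin under its centre. Leave alone.
- driver: Bystander: screwdriver lying on the bench. Leave alone.
- cleaner: Bystander: white bottle standing, 48 mm diameter, 110 mm tall, origin under its centre. Leave alone.
Not all that is in view belongs to the job. Leave any pink look-alike of the carrier alone.

How it is judged:
On the way, in this order (a step that is already met when the one before it is completed fails the run):
1. the gate is held open by a finger while the carrier is still before it (value of joint gate above 0.35 rad and contact force between the fingers and gate above 0.3 N and x of carrier in the frame of chute below -0.08 m), for 0.2 s.
2. the carrier is home with the gate still held open (value of joint gate above 0.3 rad and x of carrier in the frame of chute above 0.021 m), for 0.1 s.
At the end, for the whole second after the job is handed in: The carrier lies flat in the channel with its nose within 6 mm of the end stop, at rest, and the gate is shut (below 0.05 rad) behind the board (x of carrier in the frame of chute above 0.021 m and z of carrier in the frame of chute below 0.025 m and angle between carrier's own z axis and vertical below 0.05 rad and value of joint gate below 0.05 rad and linear speed of carrier below 0.01 m/s); the robot touches nothing.
It fails at once if the gate touches the carrier (over 1 N): pushed against it or dropped on it (contact force between gate and carrier above 1 N).
It fails at once if the carrier is lifted or tipped (z of carrier in the frame of chute above 0.032 m or angle between carrier's own z axis and vertical above 0.2 rad).
It fails at once if a bystander is moved more than 15 mm (distance of any of meter, spool, driver, cleaner from where it was at the start of the episode above 0.015 m).
It also fails if it takes over 45 s, if anything falls off the work surface, if the arm or the gripper's body presses on something with over 40 N, if the wrist force passes 120 N, or if a joint passes its speed limit or range.

ROBOT

A 7-joint arm with a two-finger parallel gripper is mounted at the origin on the work surface. World frame = base frame: x ahead of the robot, y to its left, z up, the work surface at z = 0. Lengths are in m, angles in rad, forces in N, time in s.
With the tool pointing down it reaches from about 0.35 to 0.9 m from the base axis. Payload 8.1 kg.
Tool frame: the origin (TCP) lies midway between the tips of the shut fingers; the grasp point (between the pads) lies 19 mm behind it; x points along the fingers, z is the direction in which the jaws open and shut, and the axes are right-handed (so a half turn about x gives the same grasp; the last joint's range is limited). The gripper opens to 92 mm and grips with 3 to 60 N. Pads are 19 mm wide; open, the fingers measure 130 mm over their backs; the gripper's body (75 mm by 190 mm) begins 47 mm behind the grasp point.
Start: joints at [1.091, 0.434, 0.025, 1.573, -0.012, 1.134, -0.075], TCP at [0.23, -0.581, 0.227] pointing down, gripper open.
Joint ranges: [-2.62, 2.62], [-0.44, 2.09], [-1.27, 1.32], [0.08, 2.57], [-1.32, 4.46], [0.12, 2], [-2.74, 2.74]. Speed limits (rad/s): [2.22, 2.22, 3.01, 3.01, 3.14, 3.14, 3.14].

INTERFACE

Orientations are given as a rotation vector (axis times angle).
In Python, from cell import arm gives the robot as it stands. The module is installed in compiled form; this text tells all that it offers.
- The arm moves only by the tool move_arm, never from a script. Its argument "steps" is text: rows parted by semicolons, each of 5 numbers parted by spaces: the shift along the tool's x, y, z in m, then the turn about the tool's x in rad, then the closure in counts, from 0 (fully open) to 255 (shut). A call has 1 to 10 rows; each row is the pose to reach, as a shift and turn from the pose commanded when the call began, along the tool's axes at that moment; what a row does not reach only later rows make up. A row lasts 1/12 s, in which the tool goes at most 41.7 mm and 7.16 degrees, less where a joint would pass 70% of its speed; a pose out of reach is approached as far as the arm can. A call with a gripper value outside its range is refused whole. The fingers move at their own pace and stop on an object; "squeeze" is the grip in N (left out, the last holds). Time passes only in rows, so rows that repeat a pose let the fingers close. It gives the time, the measured TCP pose, the force and the opening at its end, in the units of the state.
- arm.observe(): the state, without advancing time (a new reading comes with each control period).
- arm.get_image(name): name is "scene" or "top" or "wrist"; returns a dict with "img" (384x512x3 uint8, blue, green, red), "z_map" (384x512 float32, m along the optical axis (not along the pixel's ray), 0 where there is no reading), "vfov" (degrees; the focal length in pixels is half the picture's height over the tangent of half this angle, whatever the lens; pixels are square), "cx", "cy" (the principal point, pixels), "k1" (the pictures are not rectified: a ray, as slopes to the right and down, at radius r is drawn at 1 + k1 r^2 times it, then the intrinsics apply), "extrinsics" (4x4, takes a point from camera to world coordinates). Camera axes: x right, y up, looking along -z (the intrinsics and any distortion apply to the point x, -y, -z); pixel columns grow to the right and rows downward; lengths in m; the calibration is good to about 2 mm. A picture is of the moment at which its call begins.
- arm.sign_off(): hands the job in, once; it reports no verdict.
The state is a dict: "clock": time; "joints": joint angles; "dq": joint speeds; "joint_efforts": joint torques, N m; "position": TCP position; "ee_rot": TCP orientation; "force": force on the tool from outside, world axes, zero at the start; "ft_torque": the same for the moment, N m; "width": opening from 0.0 (shut) to 1.0 (fully open).
Only numpy, scipy, OpenCV 4.12 (cv2) and the standard library are available. Lean on these libraries where they do the work, as an engineer would, in place of code of your own. Each camera call takes 0.05 s, during which the arm holds its last target.

## Working session

There is one attempt and no reset: what is moved stays moved. The work goes in short steps, Python scripts to look and compute and a tool call to move; the robot and the scene stay as the last step left them, time stands still between calls to the robot, and variables do not carry over. Pictures are saved under pics/ and viewed, and the job is handed in when it is done.

Besides the shell and the picture viewer there is one more tool, called after "Call:" as name(argument=value, ...) on one line, values as JSON. move_arm: Moves the arm, as the interface text tells. Its arguments: {"type":"object","properties":{"steps":{"type":"string"},"squeeze":{"type":"number"}},"required":["steps"]}

```bash
mkdir -p pics; cat > h.py <<'E'
import numpy as np, cv2
from cell import arm
def grab(name,tag):
    d=arm.get_image(name); cv2.imwrite(f'pics/{tag}.png',d['img']); np.savez(f'{tag}.npz',**{k:d[k] for k in d}); return d
def load(tag): return dict(np.load(f'{tag}.npz'))
def f(d): return d['img'].shape[0]/2/np.tan(np.radians(float(d['vfov']))/2)
def ray(d,u,v):
    F=f(d); K=np.array([[F,0,float(d['cx'])],[0,F,float(d['cy'])],[0,0,1]])
    p=np.array([[(u-K[0,2])/F,(v-K[1,2])/F]]); q=p.copy(); k=float(d['k1'])
    for _ in range(30): q=p/(1+k*(q**2).sum(1,keepdims=True))
    E=d['extrinsics']; dirc=np.array([q[0,0],-q[0,1],-1.]); return E[:3,3],E[:3,:3]@dirc
def plane(d,u,v,z):
    o,r=ray(d,u,v); return o+r*(z-o[2])/r[2]
def depth(d,u,v):
    o,r=ray(d,u,v); return o+r*float(d['z_map'][int(round(v)),int(round(u))])
def proj(d,P):
    E=d['extrinsics']; c=E[:3,:3].T@(np.asarray(P)-E[:3,3]); x=np.array([c[0]/-c[2],-c[1]/-c[2]]); x=x*(1+float(d['k1'])*(x@x)); return x*f(d)+[float(d['cx']),float(d['cy'])]
E
python3 - <<'E'
from h import *
for n in ['scene','top','wrist']:
    d=grab(n,n+'0'); print(n,d['vfov'],d['cx'],d['cy'],d['k1']); print(d['extrinsics'].round(3))
print(arm.observe())
E
```

```text
scene 44.658525968730764 258.5530927961348 186.96045070889195 -0.0673312987275275
[[ 0.508 -0.659  0.554  1.103]
 [ 0.861  0.377 -0.34  -0.204]
 [ 0.015  0.65   0.76   0.833]
 [ 0.     0.     0.     1.   ]]
top 44.812961864542764 257.4075693159511 194.92218760008623 0.02243617672817925
[[-0.027  0.997 -0.076  0.491]
 [-1.    -0.027  0.006  0.163]
 [ 0.004  0.076  0.997  1.138]
 [ 0.     0.     0.     1.   ]]
wrist 58.19675270041685 250.02653865252512 185.73649630675132 -0.08099994986883254
[[ 0.368  0.892  0.263  0.301]
 [-0.93   0.354  0.101 -0.554]
 [-0.003 -0.282  0.96   0.384]
 [ 0.     0.     0.     1.   ]]
{'clock': 0.15, 'joints': array([ 1.09137064,  0.43503511,  0.02494344,  1.57385089, -0.01162348,
        1.13400005, -0.07511443]), 'dq': array([ 5.17914167e-07, -1.62312497e-03,  6.22195905e-04, -3.10507969e-03,
       -9.37069317e-04, -2.62056963e-04, -7.36013532e-05]), 'joint_efforts': array([ 2.90936427e-03, -6.68263078e+01,  9.86805372e-01, -3.14693856e+01,
       -6.03713142e-02,  3.94651573e-02,  1.36214879e-05]), 'position': array([ 0.2298267 , -0.58081041,  0.22615656]), 'ee_rot': array([ 0.92796231,  1.36522133, -0.92699594]), 'force': array([-0.22736817,  0.66096694,  0.15455073]), 'ft_torque': array([-0.01599635,  0.02730209, -0.01790132]), 'width': 0.9979236343403102}
```

View pics/scene0.png

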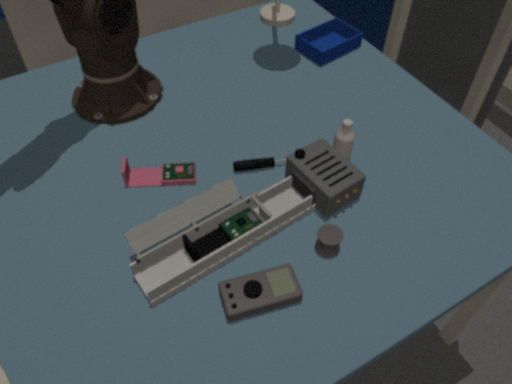

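View pics/top0.png

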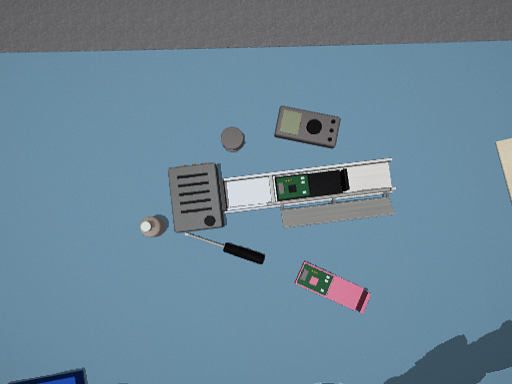

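View pics/wrist0.png

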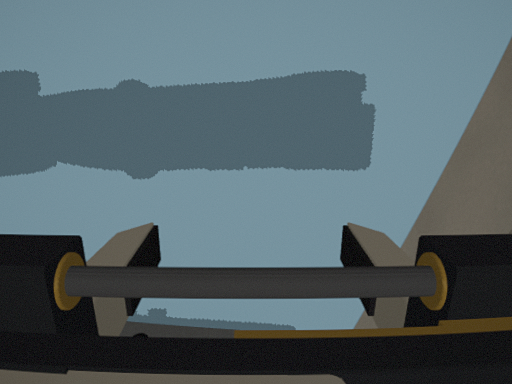

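```bash
python3 - <<'E'
from h import *
d=load('top0'); c=d['img'][145:240,205:405]; cv2.imwrite('pics/topc.png',cv2.resize(c,None,fx=4,fy=4,interpolation=cv2.INTER_CUBIC))
d=load('scene0'); c=d['img'][135:300,125:325]; cv2.imwrite('pics/scc.png',cv2.resize(c,None,fx=4,fy=3.6,interpolation=cv2.INTER_CUBIC))
E
```

```text
(no output)
```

View pics/topc.png

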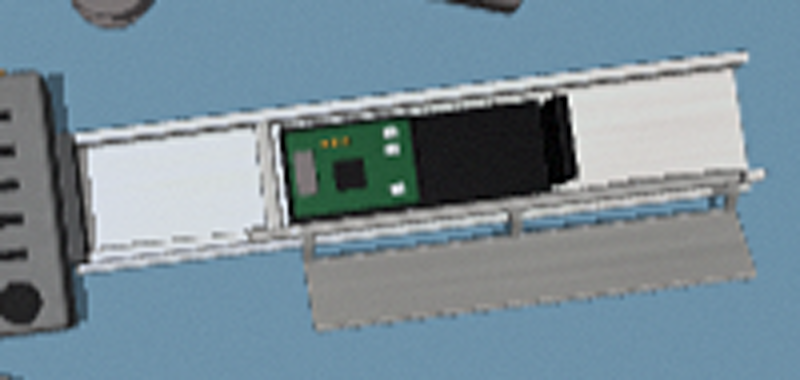

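View pics/scc.png

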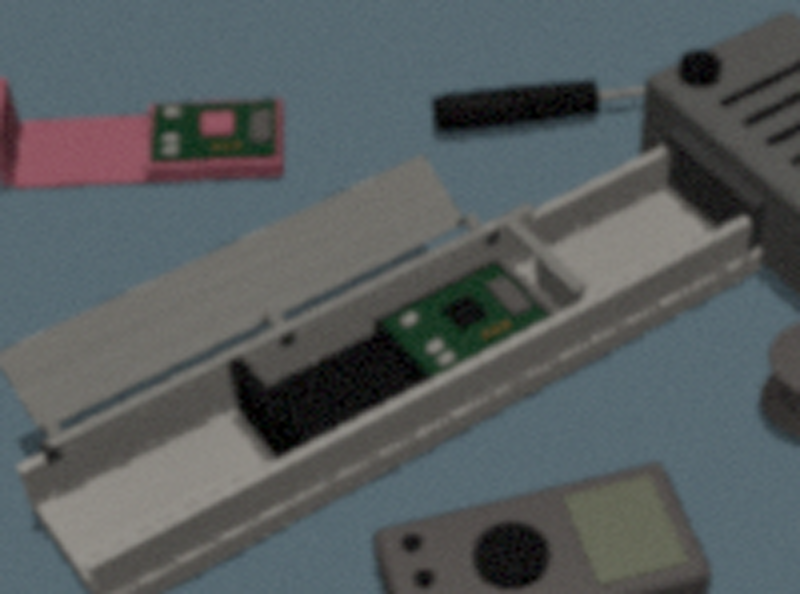

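```bash
python3 - <<'E'
from h import *
d=load('top0')
P=lambda X,Y,z: plane(d,205+(X+.5)/4-.5,145+(Y+.5)/4-.5,z)
fo=P(747,52,.052); no=P(764,172,.052); fe=P(78,133,.052); ne=P(80,271,.052)
for n,p in dict(fo=fo,no=no,fe=fe,ne=ne).items(): print(n,p.round(4))
print('width',np.linalg.norm(fo-no),np.linalg.norm(fe-ne),'len',np.linalg.norm(fo-fe),np.linalg.norm(no-ne))
a=(fo+no)/2;b=(fe+ne)/2; ex=(b-a)/np.linalg.norm(b-a); 
print('dir',np.degrees(np.arctan2(ex[1],ex[0])))
ex[2]=0; ey=np.array([-ex[1],ex[0],0]); print(ex,ey)
O=a+290e-3*ex; O2=b-.11*ex; O[2]=O2[2]=0; print(O,O2)
def ch(p): q=p-O; return np.array([q@ex,q@ey,p[2]])
np.savez('ch.npz',O=O,ex=ex,ey=ey)
for n,X,Y,z in [('plate top rear far',570,95,.07),('plate rear top near',578,180,.07),('nose far',283,128,.04),('nose near',293,220,.04),('gate l',265,125,.06),('bar a',300,250,.050),('bar b',315,330,.074),('bar c',757,276,.074),('bar d',738,210,.05),('stop face foot', 90,200,.02),]:
    print(n,(ch(P(X,Y,z))*1e3).round(1))
E
```

```text
fo [ 0.6531 -0.1616  0.052 ]
no [ 0.582  -0.1681  0.052 ]
fe [0.6157 0.2327 0.052 ]
ne [0.5348 0.2332 0.052 ]
width 0.07134262224168428 0.0809191549843797 len 0.39605241408580905 0.4041343692883299
dir 96.07104236126847
[-0.10576151  0.99439152  0.        ] [-0.99439152 -0.10576151  0.        ]
[0.58686353 0.12350043 0.        ] [0.58685637 0.12356775 0.        ]
plate top rear far [-179.9  -22.3   70. ]
plate rear top near [-177.2   27.    70. ]
nose far [-14.7 -28.6  40. ]
nose near [-13.2  26.4  40. ]
gate l [ -3.4 -29.5  60. ]
bar a [-14.3  45.   50. ]
bar b [-15.2  92.3  74. ]
bar c [-269.4   95.2   74. ]
bar d [-271.6   55.6   50. ]
stop face foot [105.2  -2.9  20. ]
```

```bash
python3 - <<'E'
from h import *
C=np.load('ch.npz');O,ex,ey=C['O'],C['ex'],C['ey']
for t in ['top0','scene0']:
    d=load(t); H,W=d['z_map'].shape
    v,u=np.mgrid[:H,:W]; uv=np.stack([u.ravel(),v.ravel()],1).astype(float)
    F=f(d);K=np.array([[F,0,float(d['cx'])],[0,F,float(d['cy'])],[0,0,1]])
    q=cv2.undistortPoints(uv[:,None],K,np.array([float(d['k1']),0,0,0]))[:,0]
    z=d['z_map'].ravel(); E=d['extrinsics']
    P=(np.stack([q[:,0]*z,-q[:,1]*z,-z],1))@E[:3,:3].T+E[:3,3]; P=P[z>0]
    c=np.stack([(P-O)@ex,(P-O)@ey,P[:,2]],1)
    np.save(t+'_c.npy',c)
    m=(abs(c[:,2])<.01)&(abs(c[:,0])<.4)&(abs(c[:,1])<.3); print(t,'bench z',np.median(c[m,2]), 'noise',c[m,2].std())
    for s in (-1,1):
        m=(abs(c[:,1]-s*.035)<.012)&(abs(c[:,2]-.052)<(.004))&(c[:,0]>-.285)&(c[:,0]<(.1))
        w=c[m]; k=np.polyfit(w[:,0],w[:,1],1); print(s,m.sum(),'slope',k,'z',np.median(w[:,2]))
    # far wall outside edge / carrier plate top
    m=(c[:,2]>.062)&(abs(c[:,1])<.03)&(c[:,0]>-.25)&(c[:,0]<-.1); w=c[m]; print('plate',len(w),np.percentile(w,[2,50,98],axis=0).round(4).tolist())
    m=(abs(c[:,2]-.04)<.004)&(abs(c[:,1])<.03)&(c[:,0]>-.13)&(c[:,0]<-.005); w=c[m]; print('board',len(w),np.percentile(w,[2,50,98],axis=0).round(4).tolist())
E
```

```text
top0 bench z 0.0002970050093286103 noise 0.002223479271034001
-1 415 slope [-0.0102528 -0.0369559] z 0.05212312436720823
1 102 slope [-0.01224919  0.03291339] z 0.052053457063769626
plate 91 [[-0.1782, -0.0237, 0.0624], [-0.1732, -0.0001, 0.0697], [-0.1694, 0.0247, 0.0742]]
board 545 [[-0.0886, -0.0271, 0.0361], [-0.0512, -0.0001, 0.0383], [-0.0155, 0.0254, 0.0431]]
scene0 bench z 0.0008862419498515406 noise 0.0017698031617178474
-1 670 slope [-0.00603256 -0.03477939] z 0.05260920789864165
1 433 slope [-0.00399118  0.0342709 ] z 0.05200645301694795
plate 117 [[-0.1808, -0.0218, 0.0627], [-0.1774, -0.0003, 0.0708], [-0.1724, 0.0255, 0.0738]]
board 713 [[-0.092, -0.0209, 0.0362], [-0.0552, 0.0018, 0.0388], [-0.0066, 0.0282, 0.0433]]
```

```bash
cat >> h.py <<'E'
from scipy.spatial.transform import Rotation as R
def chute():
    C=np.load('ch.npz'); th=np.arctan2(C['ex'][1],C['ex'][0])-0.008
    ex=np.array([np.cos(th),np.sin(th),0]); ey=np.array([-ex[1],ex[0],0])
    return C['O']-0.001*ey,ex,ey
def toch(p):
    O,ex,ey=chute(); q=np.asarray(p)-O; return np.array([q@ex,q@ey,p[2]])
def toworld(c):
    O,ex,ey=chute(); r=O+c[0]*ex+c[1]*ey; r[2]=c[2]; return r
def status(tgt=None):
    s=arm.observe(); Rm=R.from_rotvec(s['ee_rot']).as_matrix(); O,ex,ey=chute()
    print('t',s['clock'],'chute pos mm',(toch(s['position'])*1e3).round(1),'width',round(s['width'],3),'F chute',np.round([s['force']@ex,s['force']@ey,s['force'][2]],2))
    print('tool axes in chute cols x,y,z:\n',(np.stack([ex,ey,[0,0,1]])@Rm).round(3))
    z=Rm[:,2]; yv=Rm[:,1]
    a=np.arctan2(ey@yv*-1,ey@z); print('turn about x to bring z to +ey:',-a if 0 else np.arctan2(-(ey@yv),ey@z))
    if tgt is not None: print('tool shift',(Rm.T@(toworld(np.array(tgt))-s['position'])).round(4))
    return s
E
python3 - <<'E'
from h import *
status([-.205,.0375,.16])
E
```

```text
t 0.15 chute pos mm [-666.   425.2  226.2] width 0.998 F chute [0.68 0.16 0.15]
tool axes in chute cols x,y,z:
 [[ 0.001  0.275 -0.961]
 [ 0.    -0.961 -0.275]
 [-1.    -0.    -0.001]]
turn about x to bring z to +ey: 1.849597321695243
tool shift [ 0.0665  0.4996 -0.3364]
```

Call:
move_arm(steps="0 0.033 -0.022 -0.12 0; 0 0.066 -0.044 -0.24 100; 0 0.1 -0.067 -0.36 100; 0 0.133 -0.09 -0.48 100; 0 0.166 -0.112 -0.6 100; 0 0.2 -0.134 -0.72 100; 0 0.233 -0.157 -0.84 100; 0 0.266 -0.179 -0.96 100; 0 0.3 -0.202 -1.08 100; 0 0.333 -0.224 -1.2 100", squeeze=20)

```text
clock: 0.98
position: [0.4578, -0.2484, 0.2268]
ee_rot: [-0.009, 1.571, 0.009]
force: [0.8, -0.1, 0.3]
width: 0.609
```

```bash
python3 - <<'E'
from h import *
s=status([-.205,.0375,.16]); print(s['joints'])
E
```

```text
t 0.9833 chute pos mm [-357.5  165.8  226.8] width 0.609 F chute [-0.22 -0.81  0.28]
tool axes in chute cols x,y,z:
 [[-0.     0.996 -0.086]
 [-0.    -0.086 -0.996]
 [-1.    -0.     0.   ]]
turn about x to bring z to +ey: 3.0554569058305527
tool shift [0.0668 0.163  0.1147]
[ 0.69385457  0.29715894 -0.37865612  1.80015173  0.12402253  1.06743743
  0.28211156]
```

Call:
move_arm(steps="0 0.04 0.028 -0.03 100; 0 0.073 0.052 -0.06 100; 0 0.105 0.075 -0.086 100; 0 0.135 0.096 -0.086 100; 0.02 0.163 0.115 -0.086 100; 0.05 0.163 0.115 -0.086 100; 0.067 0.163 0.115 -0.086 100; 0.067 0.163 0.115 -0.086 100; 0.067 0.163 0.115 -0.086 100")

```text
clock: 1.73
position: [0.5705, -0.0868, 0.1591]
ee_rot: [-0.072, 1.572, 0.072]
force: [-1.2, 0.5, 0.9]
width: 0.611
```

```bash
python3 - <<'E'
from h import *
s=status([-.205,.0375,.08])
for n in ['wrist','scene','top']: grab(n,n+'1')
d=load('scene1'); c=d['img'][115:315,105:335]; cv2.imwrite('pics/sc1c.png',cv2.resize(c,None,fx=3,fy=3,interpolation=cv2.INTER_CUBIC))
E
```

```text
t 1.7333 chute pos mm [-207.7   37.8  159.1] width 0.611 F chute [0.61 1.11 0.89]
tool axes in chute cols x,y,z:
 [[ 0.     1.    -0.006]
 [ 0.002 -0.006 -1.   ]
 [-1.     0.    -0.002]]
turn about x to bring z to +ey: 3.1355210182747433
tool shift [0.0791 0.0027 0.0005]
```

View pics/wrist1.png

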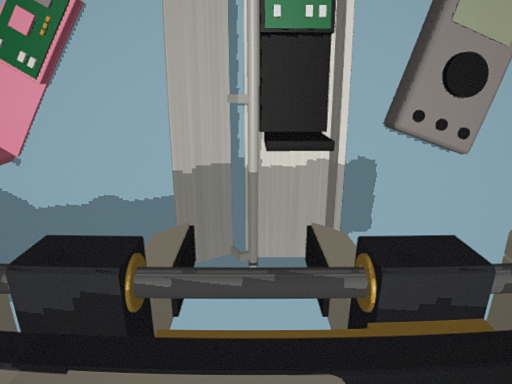

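View pics/sc1c.png

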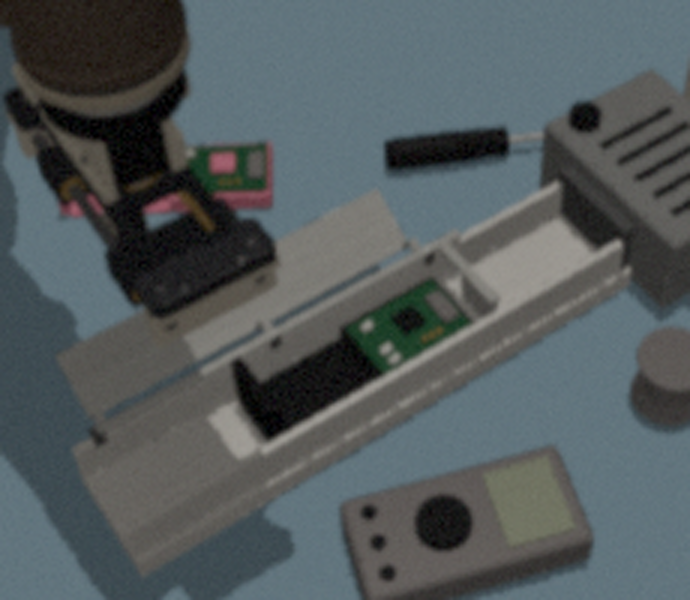

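```bash
python3 - <<'E'
from h import *
d=load('wrist1')
for u,v in [(308,228),(312,226),(318,235),(322,250),(325,280),(335,228),(345,235),(352,240),(194,228),(190,240),(180,233),(165,233),(150,245)]:
    print(u,v,(toch(depth(d,u,v))*1e3).round(1))
# check chute frame: wall lines, bar, plate in wrist view
for n,p in dict(platetopL=(-.1785,.025,.07),platetopR=(-.1785,-.025,.07),barin=(-.15,.0516,.0495),barout=(-.15,.0925,.0745),wallfar=(-.2,-.032,.052),rod=(-.2,.035,.058),barendIn=(-.27,.0516,.0495)).items(): print(n,proj(d,toworld(np.array(p))).round(1))
E
python3 -c "
import cv2;i=cv2.imread('pics/wrist1.png')[60:320,140:380];cv2.imwrite('pics/w1c.png',cv2.resize(i,None,fx=2.3,fy=2.3))"
```

```text
308 228 [-199.1    9.9  162.8]
312 226 [-198.5    7.8  161.8]
318 235 [-198.2    6.9  173.1]
322 250 [-198.1    8.1  188.1]
325 280 [-179.7   18.8  240.9]
335 228 [-247.4  -32.7   51.4]
345 235 [-198.3   -5.5  173.1]
352 240 [-283.2  -64.8   -0.5]
194 228 [-199.8   65.6  160.5]
190 240 [-201.3   65.9  171.1]
180 233 [-197.6   70.3  171.4]
165 233 [-197.1   76.9  172.6]
150 245 [-197.7   80.8  183.8]
platetopL [267.9 151. ]
platetopR [336.4 150.8]
barin [232.  109.4]
barout [171.4 112.5]
wallfar [338.1 173.3]
rod [254.1 175.6]
barendIn [234.9 252. ]
```

View pics/w1c.png

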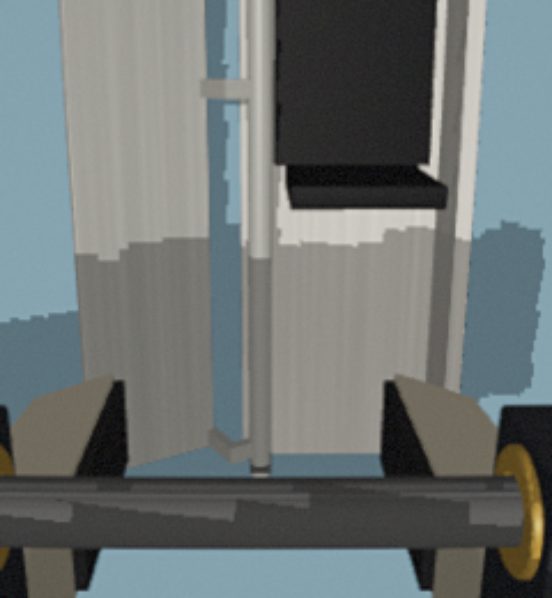

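Call:
move_arm(steps="0.04 0 0 0 100; 0.075 0 0 0 100; 0.085 0 0 0 100; 0.09 0 0 0 100; 0.096 0 0 0 100; 0.102 0 0 0 100; 0.108 0 0 0 100; 0.112 0 0 0 100; 0.116 0 0 0 100; 0.116 0 0 0 100")

```text
clock: 2.72
position: [0.5752, -0.0866, 0.0457]
ee_rot: [-0.073, 1.562, 0.072]
force: [4.7, -0.9, 8.9]
width: 0.607
```

```bash
python3 - <<'E'
from h import *
s=status([-.19,.0375,.04])
for n in ['wrist','scene']: grab(n,n+'2')
d=load('scene2'); c=d['img'][115:315,105:335]; cv2.imwrite('pics/sc2c.png',cv2.resize(c,None,fx=3,fy=3,interpolation=cv2.INTER_CUBIC))
E
```

```text
t 2.7167 chute pos mm [-207.9   33.2   45.7] width 0.607 F chute [-1.31 -4.55  8.87]
tool axes in chute cols x,y,z:
 [[-0.001  1.    -0.006]
 [-0.008 -0.006 -1.   ]
 [-1.    -0.001  0.008]]
turn about x to bring z to +ey: 3.13562841202378
tool shift [ 0.0056  0.0179 -0.0044]
```

View pics/wrist2.png

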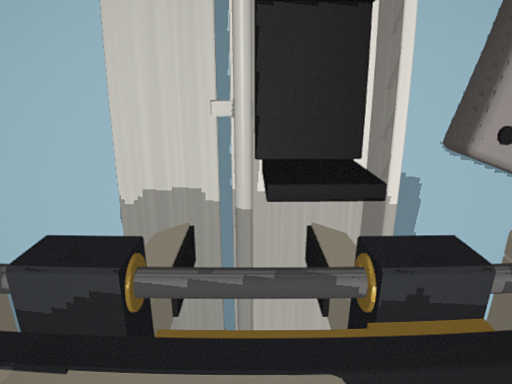

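View pics/sc2c.png

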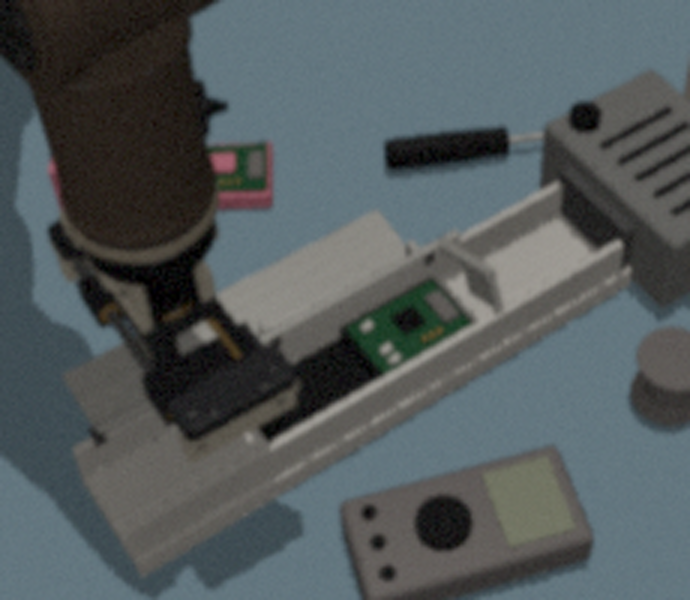

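Call:
move_arm(steps="0.003 0 0 0 100; 0.006 0 0 0 100; 0.006 0 0 0 100; 0.006 0 0 0 100")

```text
clock: 3.15
position: [0.5774, -0.0863, 0.0414]
ee_rot: [-0.073, 1.558, 0.072]
force: [7.3, -0.1, 15.4]
width: 0.604
```

```bash
cat > gate.py <<'E'
import sys
from h import *
tag=sys.argv[1]
s=status()
for n in ['wrist','scene']: grab(n,n+tag)
d=load('wrist'+tag)
a=[]
p0=toch(s['position'])
for x in (.06,.08,.1,.12):
  row=[]
  for y in np.arange(.03,.1,.001):
    u,v=proj(d,toworld(np.array([p0[0]+x,y,.042])))
    if 0<=u<511 and 0<=v<383:
        p=toch(depth(d,u,v))
        if p[2]>.03 and p[1]>.046 and p[1]<.095 and abs(p[2]-.047)<.02: row.append(p)
  if len(row)>5:
    row=np.array(row); k=np.polyfit(row[:,1],row[:,2],1); print('bar x',x,len(row),'slope',k[0].round(3),'gate~',(.55-np.arctan(k[0])).round(3),'z@69',np.polyval(k,.069).round(4))
d=load('scene'+tag)
c=d['img'][115:315,105:335]; cv2.imwrite(f'pics/sc{tag}c.png',cv2.resize(c,None,fx=3,fy=3,interpolation=cv2.INTER_CUBIC))
E
python3 gate.py 3
```

```text
t 3.15 chute pos mm [-207.9   30.9   41.4] width 0.604 F chute [-0.86 -7.22 15.36]
tool axes in chute cols x,y,z:
 [[-0.001  1.    -0.006]
 [-0.012 -0.006 -1.   ]
 [-1.    -0.001  0.012]]
turn about x to bring z to +ey: 3.135756038854039
bar x 0.06 46 slope -0.031 gate~ 0.581 z@69 0.0408
bar x 0.08 46 slope -0.045 gate~ 0.595 z@69 0.0407
bar x 0.1 47 slope -0.03 gate~ 0.58 z@69 0.0409
```

View pics/sc3c.png

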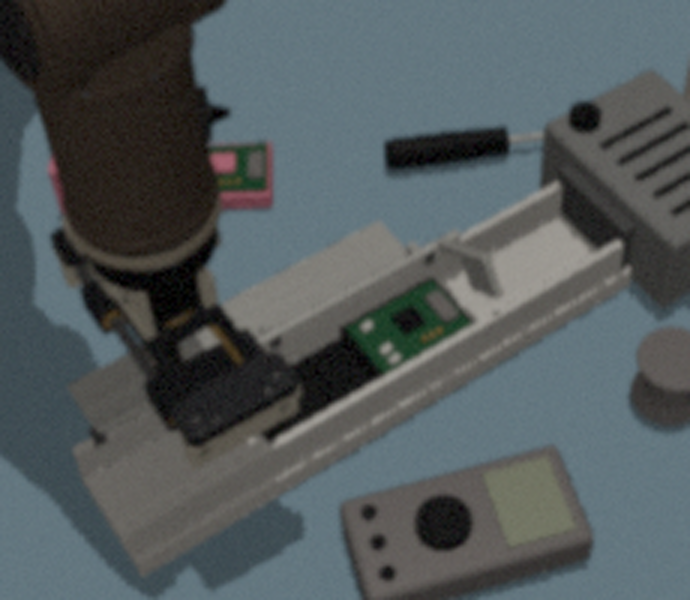

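Call:
move_arm(steps="0 0.006 0 0 100; 0 0.012 0 0 100; 0 0.018 0 0 100; 0 0.024 0 0 100; 0 0.031 0 0 100; 0 0.038 0 0 100; 0 0.045 0 0 100; 0 0.052 0 0 100; 0 0.06 0 0 100; 0 0.06 0 0 100")

```text
clock: 4.08
position: [0.5674, -0.0273, 0.0395]
ee_rot: [-0.074, 1.566, 0.071]
force: [-0.2, -2.7, 8.5]
width: 0.607
```

```bash
python3 gate.py 4
```

```text
t 4.0833 chute pos mm [-148.2   35.1   39.5] width 0.607 F chute [-2.65  0.49  8.54]
tool axes in chute cols x,y,z:
 [[-0.002  1.    -0.006]
 [-0.003 -0.006 -1.   ]
 [-1.    -0.002  0.003]]
turn about x to bring z to +ey: 3.1355956808127914
bar x 0.06 45 slope -0.095 gate~ 0.645 z@69 0.0389
bar x 0.08 45 slope -0.094 gate~ 0.644 z@69 0.0389
bar x 0.1 44 slope -0.095 gate~ 0.645 z@69 0.0391
```

View pics/sc4c.png

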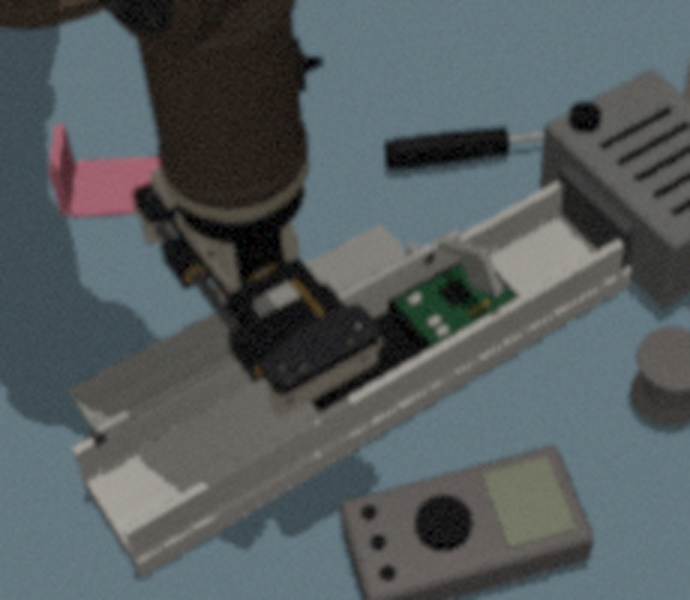

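View pics/wrist4.png

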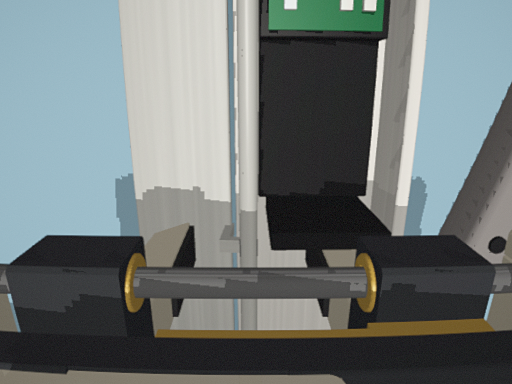

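Call:
move_arm(steps="0 0.006 0 0 100; 0 0.013 0 0 100; 0 0.02 0 0 100; 0 0.027 0 0 100; 0 0.034 0 0 100; 0 0.041 0 0 100; 0 0.048 0 0 100; 0 0.055 0 0 100; 0 0.062 0 0 100; 0 0.069 0 0 100")

```text
clock: 5.02
position: [0.5611, 0.0394, 0.0394]
ee_rot: [-0.073, 1.567, 0.068]
force: [-0.1, -8.2, 10.4]
width: 0.608
```

```bash
python3 gate.py 5
```

```text
t 5.0167 chute pos mm [-81.2  34.8  39.4] width 0.608 F chute [-8.16  0.88 10.43]
tool axes in chute cols x,y,z:
 [[-0.003  1.    -0.008]
 [-0.003 -0.008 -1.   ]
 [-1.    -0.003  0.003]]
turn about x to bring z to +ey: 3.133314367125356
bar x 0.06 42 slope -0.261 gate~ 0.805 z@69 0.0399
```

View pics/sc5c.png

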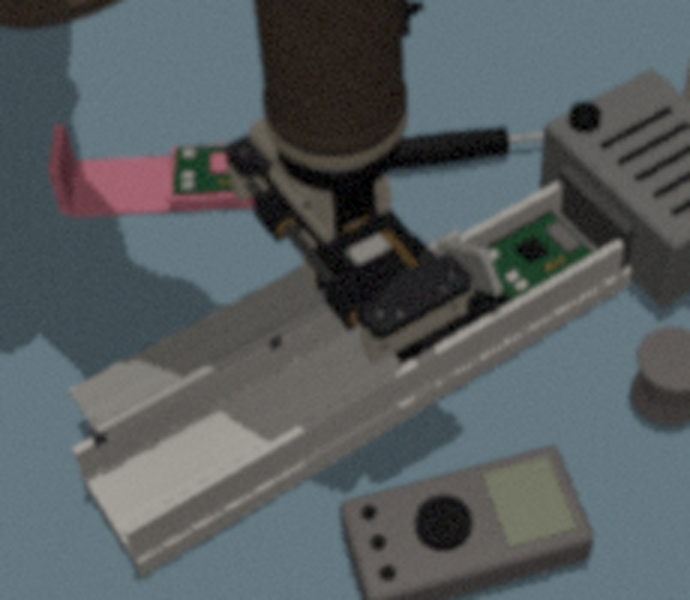

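View pics/wrist5.png

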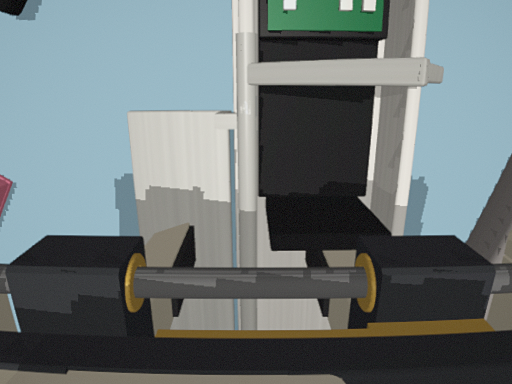

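Call:
move_arm(steps="0 0.005 0 0 100; 0 0.01 0 0 100; 0 0.013 0 0 100; 0 0.016 0 0 100; 0 0.018 0 0 100; 0 0.02 0 0 100; 0 0.02 0 0 100")

```text
clock: 5.7
position: [0.5597, 0.0533, 0.0394]
ee_rot: [-0.073, 1.567, 0.059]
force: [1.2, -23.6, 14.8]
width: 0.606
```

```bash
python3 gate.py 6
```

```text
t 5.7 chute pos mm [-67.2  34.9  39.4] width 0.606 F chute [-23.63   1.16  14.75]
tool axes in chute cols x,y,z:
 [[-0.009  1.    -0.014]
 [-0.002 -0.014 -1.   ]
 [-1.    -0.009  0.002]]
turn about x to bring z to +ey: 3.1276779638289143
```

View pics/sc6c.png

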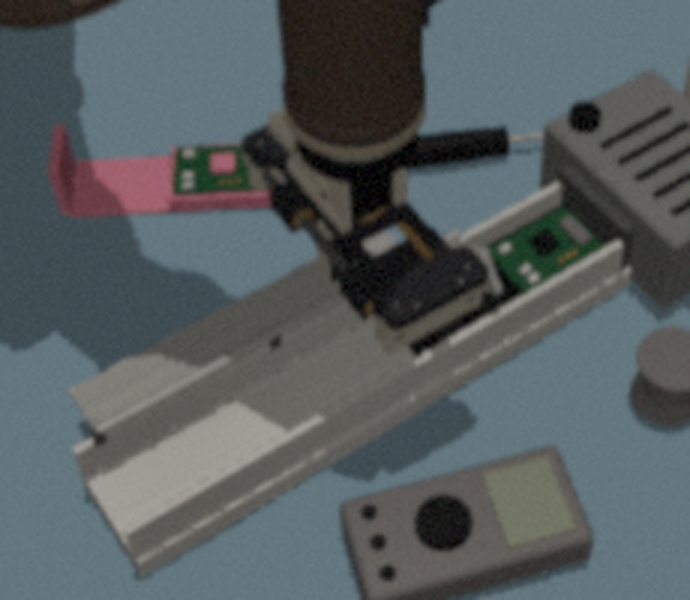

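View pics/wrist6.png

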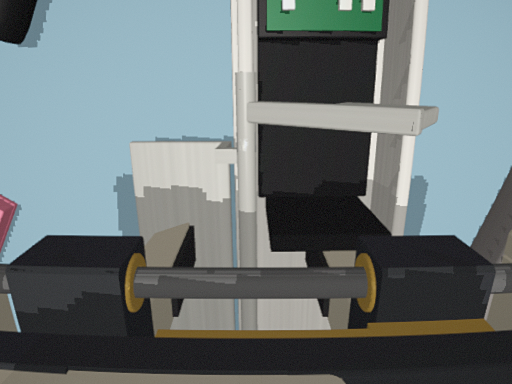

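```bash
python3 - <<'E'
from h import *
d=grab('top','top6'); c=d['img'][145:240,205:405]; cv2.imwrite('pics/top6c.png',cv2.resize(c,None,fx=4,fy=4,interpolation=cv2.INTER_CUBIC))
w=load('wrist6')
for n,p in dict(rearL=(-.056,.025,.07),rearR=(-.056,-.025,.07),gate=(0,0,.09)).items(): print(n,proj(w,toworld(np.array(p))).round(1))
E
```

```text
rearL [274.5 249.3]
rearR [395.  246.7]
gate [361.4 113.5]
```

View pics/top6c.png

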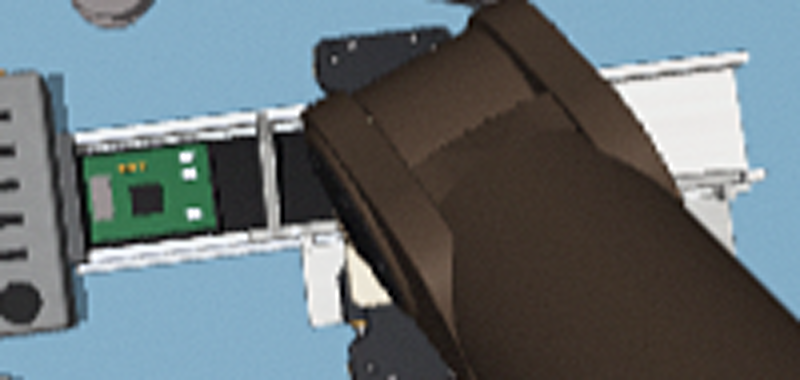

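Call:
move_arm(steps="0 -0.006 0 0 100; 0 -0.013 0 0 100; 0 -0.02 0 0 100; 0 -0.02 0 0 100; -0.01 -0.02 0 0 100; -0.02 -0.02 0 0 100; -0.03 -0.02 0 0 100; -0.045 -0.02 0 0 100; -0.07 -0.02 0 0 100; -0.1 -0.02 0 0 100")

```text
clock: 6.68
position: [0.5585, 0.0416, 0.1385]
ee_rot: [-0.073, 1.571, 0.072]
force: [0.3, 0.1, -0.1]
width: 0.608
```

Call:
move_arm(steps="-0.04 0 0 0 100; -0.08 0 0 0 100; -0.08 -0.04 0 0 100; -0.08 -0.08 0 0 100; -0.08 -0.12 0 0 100; -0.08 -0.16 0 0 100; -0.08 -0.2 0 0 100; -0.08 -0.23 0 0 100; -0.08 -0.23 0 0 100")

```text
clock: 7.43
position: [0.5797, -0.1964, 0.2183]
ee_rot: [-0.068, 1.57, 0.061]
force: [-0.9, -1.6, -0.3]
width: 0.61
```

```bash
python3 - <<'E'
from h import *
status()
d=grab('top','top7'); c=d['img'][145:240,205:405]; cv2.imwrite('pics/top7c.png',cv2.resize(c,None,fx=4,fy=4,interpolation=cv2.INTER_CUBIC))
d=grab('scene','scene7'); c=d['img'][115:315,105:335]; cv2.imwrite('pics/sc7c.png',cv2.resize(c,None,fx=3,fy=3,interpolation=cv2.INTER_CUBIC))
E
```

```text
t 7.4333 chute pos mm [-317.7   39.5  218.3] width 0.61 F chute [-1.53  1.02 -0.28]
tool axes in chute cols x,y,z:
 [[-0.004  1.    -0.016]
 [ 0.    -0.016 -1.   ]
 [-1.    -0.004 -0.   ]]
turn about x to bring z to +ey: 3.125856002654194
```

View pics/top7c.png

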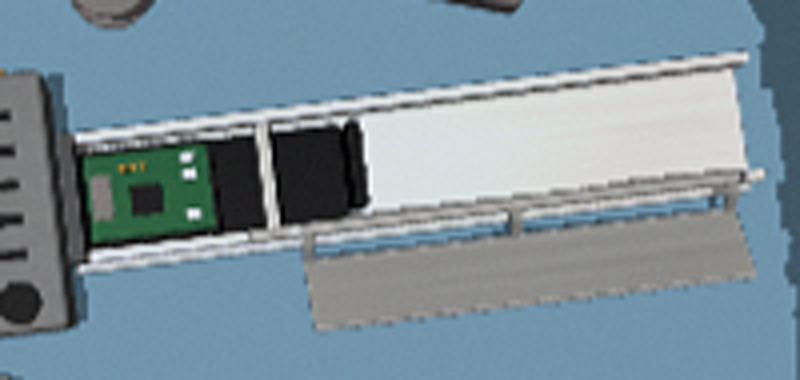

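View pics/sc7c.png

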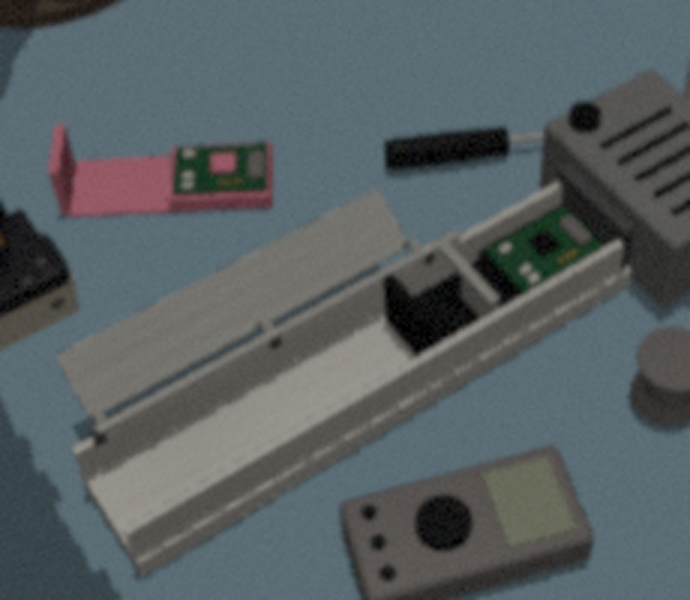

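```bash
python3 - <<'E'
from h import *
d=load('top7')
P=lambda X,Y,z: (toch(plane(d,205+(X+.5)/4-.5,145+(Y+.5)/4-.5,z))*1e3).round(1)
print('plate rear before',P(570,95,.07),P(578,180,.07)); print('after',P(362,122,.07),P(369,207,.07)); print('board front',P(84,155,.04),P(93,245,.04))
E
```

```text
plate rear before [-179.7  -22.8   70. ] [-177.4   26.6   70. ]
after [-58.5 -22.2  70. ] [-56.1  27.1  70. ]
board front [104.5 -26.4  40. ] [105.6  27.3  40. ]
```

```bash
python3 -c "
from cell import arm; print(arm.observe()['dq'].round(4)); print(arm.sign_off())"
```

```text
[-0.0377 -0.0114 -0.0453  0.0181 -0.0104 -0.0046 -0.008 ]
the job is handed in; nothing more can be done
None
```

I opened the gate by pressing its bar with one fingertip and held it down. With the other finger behind the push plate, I pushed the carrier about 121 mm to the end stop. I then backed off, let the gate shut behind the board, withdrew the arm and handed the job in at about 7.5 s.

**Gate:** I measured it at 0.58–0.65 rad before and early in the push. Late in the push one reading gave 0.80 rad, which is beyond the 0.75 hard stop. I took it as an error at the end of the bar, because the finger's height had not changed. With the carrier home I had no reading from the bar itself, only that same finger height.

**Carrier:** At the stop the push force rose to about 24 N and the arm stalled 6 mm short of its target, so I took the carrier as home. In the last pictures the plate's rear face is at chute x ≈ -57 mm (-56 mm is home), which puts the carrier's origin at about +26 mm.

**Disagreement:** The board's front edge measured about 105 mm against the nominal 110 mm. The foot of the end stop also measured 105 mm in the same view, so I put this down to measurement offset rather than a gap.

**End state:** In the last pictures the gate looks shut over the tail, the bystanders in view look unmoved, and the gripper is clear. I judged the shut gate by eye, not by measuring its angle. The cleaner bottle was outside those crops.

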